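# Put the wire bobbin away in the tilt-out drawer

### The arm

A 6-joint arm with a two-finger parallel gripper is mounted at the origin on the work surface. World frame = base frame: x ahead of the robot, y to its left, z up, the work surface at z = 0. Lengths are in m, angles in rad, forces in N, time in s.
With the tool pointing down it reaches from about 0.35 to 0.975 m from the base axis. Payload 4.9 kg.
Tool frame: the origin (TCP) lies at the very end of the fingers, on their centre line; the grasp point (between the pads) lies ctrl.hold_point_z behind it (ctrl.hold_point_z is the distance from the TCP to the grasp point, in m); z points along the fingers, y is the line along which they close (so a half turn about z gives the same grasp; the last joint's range is limited). The gripper opens to 85 mm and grips with 20 to 120 N. Pads are 22 mm wide; open, the fingers measure 114 mm over their backs; the gripper's body (76 mm by 85 mm) begins 54 mm behind the grasp point. The pads swing forward as they close: fully open they stand 13 mm farther back than shut.
Start: joints at [-1.448, 0.053, 1.613, -0, 1.476, -0.119], TCP at [0.15, -0.607, 0.231] pointing down, gripper open.
Joint ranges: [-3.01, 3.01], [-1.01, 2.22], [0.06, 2.58], [-1.02, 4.17], [0.09, 2.62], [-3.14, 3.14]. Speed limits (rad/s): [2.57, 2.57, 3.14, 3.14, 3.14, 3.14].

### API

Orientations are given as a rotation vector (axis times angle).
In Python, from station import ctrl gives the robot as it stands. The module is installed in compiled form; this text tells all that it offers.
- The arm moves only by the tool jog_arm, never from a script. Its argument "deltas" is a list of rows, each a list of 3 entries, a list of its own where there are three numbers: the closure, from -1 (fully open) to 1 (shut), then the shift along the world's x, y, z scaled (see below), then the turn, a rotation vector about the world's x, y, z scaled (see below). A call has 1 to 12 rows; each row is the pose to reach, as a shift and turn from the pose commanded when the call began, turning the shorter way round; what a row does not reach only later rows make up. The controller multiplies each number of a shift by 0.4 m and each number of a turn by 180 degrees. A row lasts 1/12 s, in which the tool goes at most 41.7 mm and 7.16 degrees, less where a joint would pass 70% of its speed; a pose out of reach is approached as far as the arm can. A call with a number of a shift or a turn outside -1 to 1 is refused whole. A call with a gripper value outside its range is refused whole. The fingers move at their own pace and stop on an object; "squeeze" is the grip in N (left out, the last holds). Time passes only in rows, so rows that repeat a pose let the fingers close. It gives the time, the measured TCP pose, the force, the opening and the grip force at its end, in the units of the state.
- ctrl.get_obs(): the state, without advancing time (a new reading comes with each control period).
- ctrl.get_image(name): name is "scene" or "top"; returns the picture (384x512x3 uint8, red, green, blue); there is no depth.
- ctrl.get_calibration(name): a dict with "K" (3x3 intrinsics, pixels), "extrinsics" (4x4, takes a point from world to camera coordinates). Camera axes: x right, y down, z forward; pixel columns grow to the right and rows downward; lengths in m; the calibration is good to about 2 mm. A picture is of the moment at which its call begins. get_calibration takes no time and is no camera call.
- ctrl.finish_job(): hands the job in; it is judged then, once.
The state is a dict: "t": time; "q": joint angles; "dq": joint speeds; "effort": joint torques, N m; "tool_pos": TCP position; "tool_rot": TCP orientation; "contact_force": force on the tool from outside, world axes, zero at the start; "wrist_torque": the same for the moment, N m; "opening": finger opening in m; "grip_force": force on a finger pad.
Only numpy, scipy, OpenCV 4.12 (cv2) and the standard library are available. Lean on these libraries where they do the work, as an engineer would, in place of code of your own. Each camera call takes 0.05 s, during which the arm holds its last target. There are 200 camera calls.

### The job

Slide the tall wire bobbin straight up off its spindle and set it down, without dropping it, inside the half-open tilt-out drawer so that it stands on its end on the drawer floor; let go, then push the drawer fully shut. Leave both spindle stands where they are, the flat tape roll on its spindle, and everything else on the bench undisturbed.

Things in the scene. Friction and masses are not known exactly. Their poses are not given: they have to be found in the camera images.
- bobbin: the wire bobbin: a tall round spool wound full of wire, 62 mm outside diameter (practically straight-sided), 60 mm tall, 24 mm bore right through, about 0.35 kg. It starts upright over the spindle of stand_a. Origin: centre of its underside; z up along its axis.
- stand_a: the stand that carries the bobbin: a loose heavy steel disc, 100 mm diameter and 12 mm thick, with an upright steel spindle of 16 mm diameter in its middle whose rounded tip is 100 mm above the bench. Origin: centre of its underside, z up. The bobbin rests on the disc (underside 12 mm above the bench), so 28 mm of spindle stands out above it.
- stand_b: the other stand, identical to stand_a, carrying the tape roll. Which stand stands on which side varies.
- tape: a wide flat roll of tape, 100 mm diameter, 25 mm tall, on the spindle of stand_b. Not to be moved. Origin: centre of its underside.
- housing: housing of the tilt-out drawer, a grey box fixed to the bench, 206 mm wide (y), 150 mm deep (x, from the front at x = 0 to the back at x = 150 mm), 163 mm high; its roof covers only x > 66 mm. Origin: on the bench, in the middle of the front, right under the hinge line. x points from the front into the housing (away from the robot), z up.
- drawer (a joint): tilt-out drawer, its angle in rad: 0 shut (front panel upright), growing as its top leans out towards the robot, up to 0.8; it starts partly open at 0.45 to 0.62 and a stiff hinge keeps it where it is left (about 3 to 4 N at the lip moves it).
- drawer_hinge (a point): middle of the drawer's lower front edge, on the hinge line, 20 mm above the bench. Axes turn with the drawer: x inwards along its floor, y along the hinge, z up the front panel. In this frame: front panel x = 0 to 8 mm, 182 mm wide, 120 mm high; floor z = 6 mm; inside x = 8 to 126, y = -87 to 87 mm; back and side walls 47 to 75 mm high; open top.
- drawer_floor (a point): centre of the drawer's inner floor, on its surface, 66 mm inward from the hinge line; axes turn with the drawer as for drawer_hinge (z is square to the floor).
- drawer_lip (a point): middle of the outer face of the pull lip, a bar 110 mm long, 14 mm high and 14 mm proud across the top of the front panel's outside, 112 mm up the panel from the hinge.
- nut: chrome hexagon nut, 55 mm across flats, 26 mm tall. Bystander; origin at its underside.
- cap: blue hard silicone cap, 68 mm wide, 36 mm tall. Bystander; origin at its underside.
- switch_plate: white ceramic switch plate lying flat, 86 x 86 x 13 mm. Bystander; origin at its underside.
- clamp: stainless steel screw clamp lying flat, about 160 x 85 mm, 16 mm thick. Bystander; origin at its underside.
- trigger: green plastic sprayer trigger lying on its side, about 100 x 75 mm, 28 mm thick. Bystander; origin at its underside.
- brush: long brush lying on the bench, 190 mm. Bystander; origin at its underside.
Things that resemble listed ones, but are neither listed nor needed, are in the scene too. What is shaped like the stand_a but pink or turquoise is not meant.

How it is judged:
By the outcome, as a careful person would: the job done as asked, in the order asked, and still so for the second after the job is handed in, with the robot touching nothing.
It also fails if it takes over 58 s, if anything falls off the work surface, if the arm or the gripper's body presses on something with over 40 N, if the wrist force passes 120 N, or if a joint passes its speed limit or range.

## Working session

There is one attempt and no reset: what is moved stays moved. The work goes in short steps, Python scripts to look and compute and a tool call to move; the robot and the scene stay as the last step left them, time stands still between calls to the robot, and variables do not carry over. Pictures are saved under pics/ and viewed, at most 14 in all, crops included, and the job is handed in when it is done.

Besides the shell and the picture viewer there is one more tool, called after "Call:" as name(argument=value, ...), one argument or row to a line, values as JSON. jog_arm: Moves the arm, as the interface text tells. Its arguments: {"type":"object","properties":{"deltas":{"type":"array","items":{"type":"array"}},"squeeze":{"type":"number"}},"required":["deltas"]}

```bash
mkdir -p pics
python3 - <<'E'
from station import ctrl
import cv2,numpy as np
for n in("scene","top"):
    im=ctrl.get_image(n); cv2.imwrite(f"pics/{n}0.png",im[:,:,::-1]); c=ctrl.get_calibration(n); print(n,np.round(c["K"],1).tolist(),np.round(c["extrinsics"],4).tolist())
print(ctrl.hold_point_z,ctrl.get_obs())
E
```

```text
scene [[380.8, 0.0, 258.1], [0.0, 380.8, 189.7], [0.0, 0.0, 1.0]] [[-0.8153, 0.5787, 0.0206, 0.3725], [0.4078, 0.599, -0.6892, -0.172], [-0.4111, -0.5535, -0.7243, 1.2523], [0.0, 0.0, 0.0, 1.0]]
top [[382.5, 0.0, 254.0], [0.0, 382.5, 192.0], [0.0, 0.0, 1.0]] [[0.0255, -0.9995, 0.0169, 0.055], [-0.9971, -0.0267, -0.071, 0.5372], [0.0714, -0.0151, -0.9973, 0.987], [0.0, 0.0, 0.0, 1.0]]
0.0187 {'t': 0.1, 'q': array([-1.44800178e+00,  5.32945649e-02,  1.61415262e+00, -3.03889708e-05,
        1.47602198e+00, -1.18998196e-01]), 'dq': array([ 3.47868668e-04,  3.74804392e-04, -3.79874269e-03, -1.38056786e-03,
       -7.58379249e-05,  2.05320169e-04]), 'effort': array([ 3.18664543e-04, -3.94899917e+01, -3.71362674e+01, -9.54471216e-05,
        3.92136863e-03, -1.28943459e-06]), 'tool_pos': array([ 0.14957532, -0.60625206,  0.23018609]), 'tool_rot': array([-3.11679865e+00, -3.78660843e-01,  5.30797089e-05]), 'contact_force': array([ 0.3754426 , -0.16324724,  0.07832976]), 'wrist_torque': array([-0.00691215, -0.02699247,  0.00536597]), 'grip_force': 0.0, 'opening': 0.08532471056198591}
```

View pics/scene0.png

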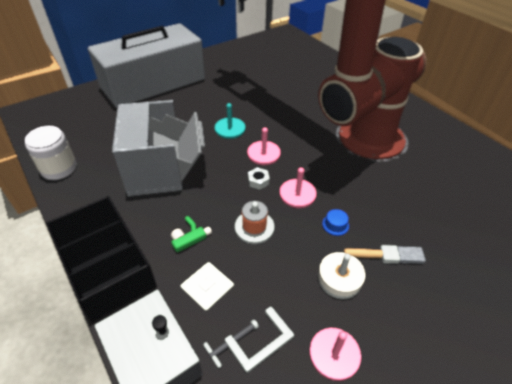

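View pics/top0.png

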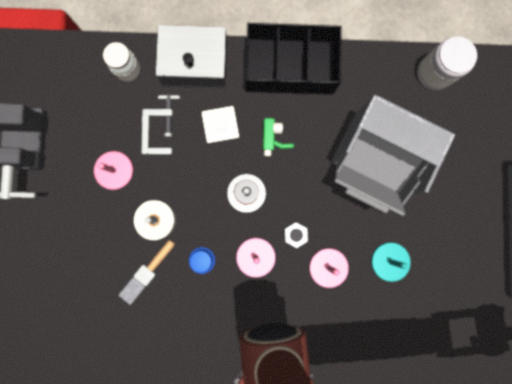

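The bobbin (reddish winding on a white or steel disc) is at top (246,192) and scene (255,217). These could be taken for it or its stand:
- tape roll on stand_b: top (154,220), scene (342,274)
- empty pink stands: top (113,170), (256,257), (330,268)
- turquoise stand: top (391,262)

By the description I choose (246,192). The drawer is at top (385,160), scene (165,145). Next I'll check both in close crops.

Run:
```python
import cv2,numpy as np
t=cv2.imread("pics/top0.png");s=cv2.imread("pics/scene0.png")
def crop(im,x,y,w,h,k):return cv2.resize(im[y:y+h,x:x+w],None,fx=k,fy=k,interpolation=cv2.INTER_CUBIC)
cv2.imwrite("pics/c1.png",np.vstack([crop(t,216,162,64,60,6),]))
a=crop(t,325,90,133,130,6)[:,:]
cv2.imwrite("pics/c2.png",cv2.resize(a,None,fx=.75,fy=.75))  # 4.5x
a=np.hstack([crop(s,105,95,110,100,4.0),crop(s,225,190,60,100,4)])
a=np.hstack([a, np.zeros((400,0,3),np.uint8)])
b=crop(t,220,165,55,55,4)
cv2.imwrite("pics/c3.png",a)
```

```text
(no output)
```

View pics/c1.png

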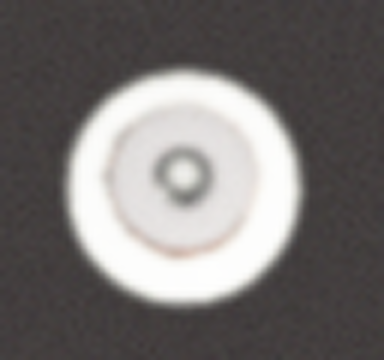

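View pics/c2.png

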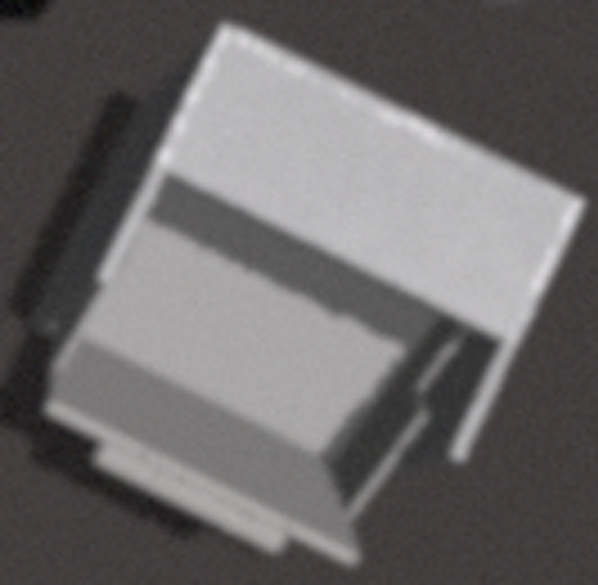

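View pics/c3.png

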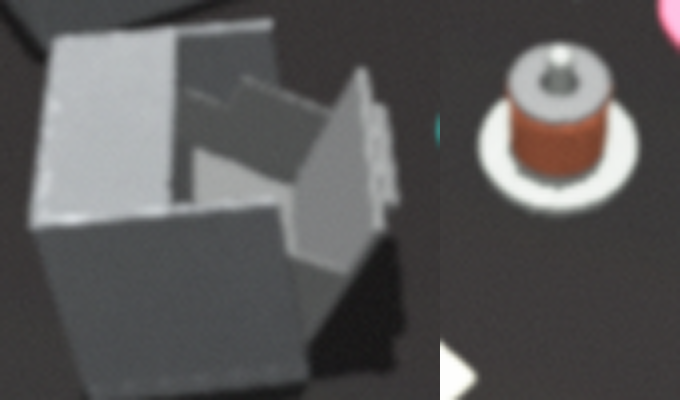

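The crops confirm the choice: a copper-wound bobbin with its steel spindle tip through the bore, in the top image at disc (246.5,193), bobbin top (246,191.3) and tip (246.3,190.7). In c2 and c3 I can read off the housing roof corners and the drawer panel edges. I'll fit poses to these now.

```bash
cat > h.py <<'E'
from station import ctrl
import numpy as np, cv2
from scipy.optimize import least_squares
from scipy.spatial.transform import Rotation as R
C={n:ctrl.get_calibration(n) for n in("scene","top")}
def proj(n,P):
    E=np.array(C[n]["extrinsics"]);p=np.atleast_2d(P)@E[:3,:3].T+E[:3,3];p=p@np.array(C[n]["K"]).T
    return p[:,:2]/p[:,2:]
def back(n,uv,z):
    E=np.array(C[n]["extrinsics"]);d=E[:3,:3].T@np.linalg.solve(C[n]["K"],[*uv,1]);c=-E[:3,:3].T@E[:3,3]
    return c+d*(z-c[2])/d[2]
def H2W(p,P): # housing->world, p=x,y,yaw
    return np.atleast_2d(P)@R.from_euler('z',p[2]).as_matrix().T+[p[0],p[1],0]
def D2H(th,P):
    P=np.atleast_2d(P);return np.c_[P[:,0]*np.cos(th)-P[:,2]*np.sin(th),P[:,1],.02+P[:,0]*np.sin(th)+P[:,2]*np.cos(th)]
E
python3 - <<'E'
from h import *
t=lambda u,v:(325+u/4.5-.4,90+v/4.5-.4)
s=lambda u,v:(105+u/4-.4,95+v/4-.4)
H=[("top",(.15,.103,.163),t(228,25)),("top",(.15,-.103,.163),t(585,200)),("top",(0,-.1015,.163),t(460,460)),("top",(0,.103,.163),t(103,283)),
("scene",(.15,.103,.163),s(33,225)),("scene",(.15,-.103,.163),s(55,37)),("scene",(0,.103,.163),s(283,205)),("scene",(0,-.103,.163),s(270,22)),("scene",(.15,.103,0),s(95,398)),("scene",(0,.103,0),s(307,378))]
D=[("top",(0,.091,.12),t(45,408)),("top",(0,-.091,.12),t(357,563)),("top",(-.014,.055,.119),t(95,460)),("top",(-.014,-.055,.119),t(280,553)),("scene",(.004,-.091,.12),s(361,68)),("scene",(.004,.091,.12),s(382,232))]
f=lambda p:np.concatenate([ (proj(n,H2W(p,P))-uv).ravel() for n,P,uv in H]+[(proj(n,H2W(p,D2H(p[3],P)))-uv).ravel() for n,P,uv in D])
r=least_squares(f,[.75,-.3,-.4,.5],loss="soft_l1");print(r.x,np.round(r.fun.reshape(-1,2),1).tolist())
c=lambda u,v:(216+u/6-.4,162+v/6-.4)
for uv,z in((c(184,187),.012),(c(182,178),.072),(c(184,174),.1)):print(back("top",uv,z))
sc=lambda u,v:(225+(u-440)/4-.4,190+v/4-.4)
for uv,z in((sc(559,143),.012),(sc(559,83),.072),(sc(560,50),.1)):print(back("scene",uv,z))
E
```

```text
[ 0.57802602 -0.22918433 -0.43924309  0.54904567] [[-1.2, -0.6], [0.2, 0.4], [0.2, 0.5], [-1.5, -0.4], [-0.6, 0.1], [-0.1, -0.2], [-1.0, -0.9], [0.2, -0.8], [-0.9, 1.9], [1.0, 0.7], [0.2, 0.5], [-0.0, 0.5], [-0.2, 0.2], [0.1, 0.3], [-0.2, -0.5], [-0.9, -1.4]]
[0.53344246 0.08933046 0.012     ]
[0.53302031 0.08995376 0.072     ]
[0.53261409 0.08902222 0.1       ]
[0.53309867 0.09029251 0.012     ]
[0.53422611 0.09049633 0.072     ]
[0.5328771  0.08895524 0.1       ]
```

The fits from both cameras agree: bobbin at (0.533, 0.0895), housing at (0.578, -0.229) with yaw -0.439, drawer at 0.549 rad. Plan:
1. Grip with the closing line along the hinge, the tool pitched 0.25 rad away from the robot so the body clears the front panel later.
2. Lift straight up and tilt by -θ.
3. Set it down close to the panel.

```bash
cat >> h.py <<'E'
HP=[.578,-.2292,-.4392]; TH=.549; HZ=ctrl.hold_point_z; B=np.array([.5333,.0895])
def Rt(pitch): # tool rot: closing = drawer y; pitch>0: tool z points away from robot
    s,c=np.sin(pitch),np.cos(pitch);z=np.array([s,0,-c]);y=np.array([0,1,0]);return R.from_euler('z',HP[2])*R.from_matrix(np.c_[np.cross(y,z),y,z])
def need(tcp,rot):
    o=ctrl.get_obs();d=rot*R.from_rotvec(o["tool_rot"]).inv()
    print("shift",np.round((np.array(tcp)-o["tool_pos"])/.4,4).tolist(),"turn",np.round(d.as_rotvec()/np.pi,4).tolist(),"deg",round(np.degrees(d.magnitude()),1),"t",round(o["t"],2),"F",np.round(o["contact_force"],1),"tcp",np.round(o["tool_pos"],4))
def tcp_pick(h,dz,pitch=-.25): # h grip height on bobbin, dz lift
    r=Rt(pitch);return np.array([*B,.012+h+dz])+HZ*r.apply([0,0,1]),r
def tcp_drawer(x,h,dz,pitch,th=TH): # bobbin bottom centre at drawer (x,0,6mm+dz)
    r=Rt(pitch);return H2W(HP,D2H(th,[x,0,.006+dz+h]))[0]+HZ*r.apply([0,0,1]),r
E
python3 -c "
from h import *
need(*tcp_pick(.044,.15)); need(*tcp_pick(.044,0))
for a in ((.045,.044,.14,.3),(.045,.044,0,.3)): print(tcp_drawer(*a)[0])"
```

```text
shift [0.9488, 1.7443, -0.1058] turn [0.1031, -0.011, 0.778] deg 141.3 t 0.1 F [ 0.4 -0.2  0.1] tcp [ 0.1496 -0.6063  0.2302]
shift [0.9488, 1.7443, -0.4808] turn [0.1031, -0.011, 0.778] deg 141.3 t 0.1 F [ 0.4 -0.2  0.1] tcp [ 0.1496 -0.6063  0.2302]
[ 0.52800705 -0.20571313  0.18769665]
[ 0.5941302  -0.23677803  0.0682701 ]
```

Call:
jog_arm(
  deltas=[
    [-1, [0, 0, 0.1], [0, 0, 0]],
    [-1, [0.05, 0.08, 0.2], [0.005, 0, 0.04]],
    [-1, [0.1, 0.17, 0.2], [0.01, 0, 0.08]],
    [-1, [0.15, 0.26, 0.2], [0.015, 0, 0.12]],
    [-1, [0.2, 0.35, 0.2], [0.02, 0, 0.16]],
    [-1, [0.25, 0.44, 0.2], [0.025, 0, 0.2]],
    [-1, [0.3, 0.53, 0.2], [0.03, 0, 0.24]],
    [-1, [0.35, 0.62, 0.2], [0.035, 0, 0.28]],
    [-1, [0.4, 0.7, 0.2], [0.04, 0, 0.32]],
    [-1, [0.45, 0.79, 0.2], [0.045, 0, 0.36]],
    [-1, [0.5, 0.88, 0.2], [0.05, 0, 0.4]],
    [-1, [0.5, 0.92, 0.2], [0.055, 0, 0.43]],
  ],
  squeeze=40,
)

```text
t: 1.1
tool_pos: [0.3512, -0.2352, 0.311]
tool_rot: [-2.071, -2.145, -0.031]
contact_force: [0.5, -1.1, 0.5]
opening: 0.0854
grip_force: 0.0
```

```bash
python3 -c "
from h import *
need(*tcp_pick(.044,.12))"
```

```text
shift [0.4447, 0.8168, -0.3828] turn [0.0512, -0.0044, 0.3445] deg 62.7 t 1.1 F [ 0.5 -1.1  0.5] tcp [ 0.3512 -0.2352  0.311 ]
```

Call:
jog_arm(
  deltas=[
    [-1, [0.04, 0.08, 0], [0.005, 0, 0.035]],
    [-1, [0.08, 0.16, 0], [0.01, 0, 0.07]],
    [-1, [0.13, 0.24, 0], [0.015, 0, 0.105]],
    [-1, [0.17, 0.32, 0], [0.02, -0.001, 0.14]],
    [-1, [0.22, 0.4, 0], [0.025, -0.002, 0.175]],
    [-1, [0.26, 0.48, 0], [0.03, -0.003, 0.21]],
    [-1, [0.31, 0.56, -0.02], [0.035, -0.003, 0.245]],
    [-1, [0.35, 0.64, -0.05], [0.04, -0.004, 0.28]],
    [-1, [0.4, 0.73, -0.1], [0.045, -0.004, 0.315]],
    [-1, [0.44, 0.81, -0.15], [0.051, -0.0044, 0.344]],
    [-1, [0.4447, 0.8168, -0.2], [0.0512, -0.0044, 0.3445]],
    [-1, [0.4447, 0.8168, -0.25], [0.0512, -0.0044, 0.3445]],
  ],
)

```text
t: 2.1
tool_pos: [0.5277, 0.0903, 0.2093]
tool_rot: [-0.64, -2.824, -0.077]
contact_force: [-0.1, -0.5, -0.8]
opening: 0.0854
grip_force: 0.0
```

```bash
python3 -c "
from h import *
need(*tcp_pick(.044,.12))"
```

```text
shift [0.0035, 0.0029, -0.1285] turn [0.0007, -0.0004, 0.0019] deg 0.4 t 2.1 F [-0.1 -0.5 -0.8] tcp [0.5277 0.0903 0.2093]
```

Call:
jog_arm(
  deltas=[
    [-1, [0.0035, 0.003, -0.06], [0.0007, -0.0004, 0.002]],
    [-1, [0.0035, 0.003, -0.12], [0.0007, -0.0004, 0.002]],
    [-1, [0.0035, 0.003, -0.17], [0.0007, -0.0004, 0.002]],
    [-1, [0.0035, 0.003, -0.22], [0.0007, -0.0004, 0.002]],
    [-1, [0.0035, 0.003, -0.26], [0.0007, -0.0004, 0.002]],
    [-1, [0.0035, 0.003, -0.3], [0.0007, -0.0004, 0.002]],
    [-1, [0.0035, 0.003, -0.33], [0.0007, -0.0004, 0.002]],
    [-1, [0.0035, 0.003, -0.33], [0.0007, -0.0004, 0.002]],
    [-1, [0.0035, 0.003, -0.33], [0.0007, -0.0004, 0.002]],
  ],
)

```text
t: 2.85
tool_pos: [0.5283, 0.0891, 0.0786]
tool_rot: [-0.636, -2.826, -0.079]
contact_force: [-0.8, 0.2, 0.6]
opening: 0.0855
grip_force: 0.0
```

```bash
python3 -c "
from h import *
need(*tcp_pick(.044,0))
a=ctrl.get_image('scene');b=ctrl.get_image('top')
f=lambda im,x,y:cv2.resize(im[y:y+100,x:x+100,::-1],None,fx=4,fy=4,interpolation=cv2.INTER_CUBIC)
cv2.imwrite('pics/p1.png',np.hstack([f(a,205,150),f(b,195,150)]))"
```

```text
shift [0.002, 0.0058, -0.1019] turn [0.0001, -0.0001, 0.0012] deg 0.2 t 2.85 F [-0.8  0.2  0.6] tcp [0.5283 0.0891 0.0786]
```

View pics/p1.png

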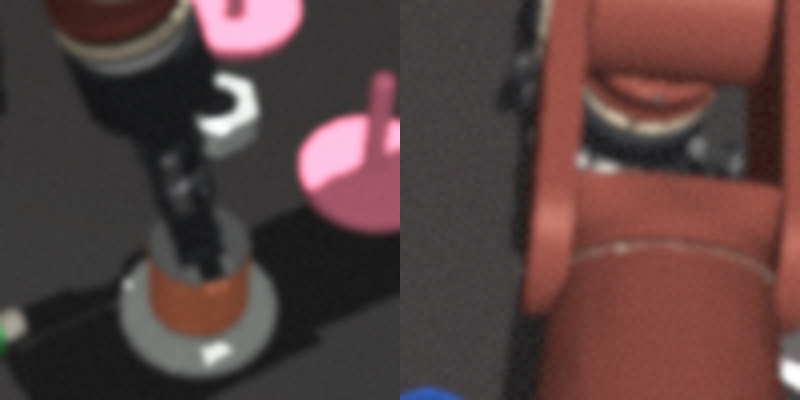

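One finger is seen in front of the bobbin near c(200,265), straddling it with no contact. I'll go down and close.

Call:
jog_arm(
  deltas=[
    [-1, [0.002, 0.004, -0.04], [0, 0, 0.001]],
    [-1, [0.002, 0.005, -0.08], [0, 0, 0.001]],
    [-1, [0.002, 0.005, -0.11], [0, 0, 0.001]],
    [-1, [0.002, 0.005, -0.11], [0, 0, 0.001]],
    [0, [0.002, 0.005, -0.11], [0, 0, 0.001]],
    [1, [0.002, 0.005, -0.11], [0, 0, 0.001]],
    [1, [0.002, 0.005, -0.11], [0, 0, 0.001]],
    [1, [0.002, 0.005, -0.11], [0, 0, 0.001]],
    [1, [0.002, 0.005, -0.11], [0, 0, 0.001]],
    [1, [0.002, 0.005, -0.11], [0, 0, 0.001]],
    [1, [0.002, 0.005, -0.11], [0, 0, 0.001]],
    [1, [0.002, 0.005, -0.11], [0, 0, 0.001]],
  ],
  squeeze=40,
)

```text
t: 3.95
tool_pos: [0.5311, 0.091, 0.0368]
tool_rot: [-0.633, -2.831, -0.08]
contact_force: [0.9, -0.3, 5.8]
opening: 0.0609
grip_force: 44.7
```

```bash
python3 -c "
from h import *
need(*tcp_pick(.04,0))"
```

```text
shift [-0.005, 0.0012, -0.0073] turn [0.0002, 0.0014, 0.0002] deg 0.2 t 3.95 F [ 0.9 -0.3  5.8] tcp [0.5311 0.091  0.0368]
```

Call:
jog_arm(
  deltas=[
    [1, [0, 0, 0.02], [0, 0, 0]],
    [1, [0, 0, 0.05], [0, 0, 0]],
    [1, [0, 0, 0.08], [0, 0, 0]],
    [1, [0, 0, 0.11], [0, 0, 0]],
    [1, [0, 0, 0.11], [0, 0, 0]],
  ],
  squeeze=60,
)

```text
t: 4.37
tool_pos: [0.5316, 0.0912, 0.0826]
tool_rot: [-0.633, -2.833, -0.081]
contact_force: [2.1, -0.8, -3.1]
opening: 0.0602
grip_force: 65.5
```

```bash
python3 -c "
from h import *
need(*tcp_pick(.043,.044))
a=ctrl.get_image('scene')
cv2.imwrite('pics/p2.png',cv2.resize(a[150:260,200:310,::-1],None,fx=4,fy=4,interpolation=cv2.INTER_CUBIC))"
```

```text
shift [-0.0063, 0.0006, -0.0043] turn [0.0001, 0.0021, 0.0001] deg 0.4 t 4.37 F [ 2.1 -0.8 -3.1] tcp [0.5316 0.0912 0.0826]
```

View pics/p2.png

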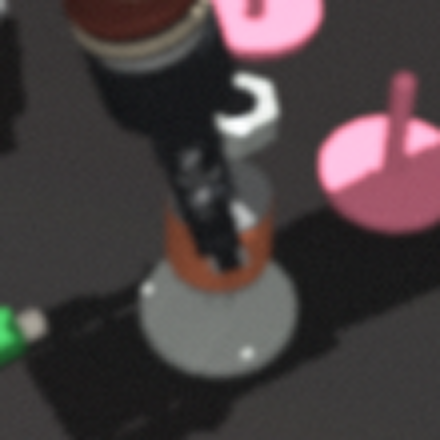

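The bobbin is riding up the spindle upright (base at c(220,285)) with the disc still in place. I'll continue straight up.

Call:
jog_arm(
  deltas=[
    [1, [-0.003, 0, 0.03], [0, 0, 0]],
    [1, [-0.005, 0, 0.06], [0, 0, 0]],
    [1, [-0.005, 0, 0.1], [0, 0, 0]],
    [1, [-0.005, 0, 0.15], [0, 0, 0]],
    [1, [-0.005, 0, 0.21], [0, 0, 0]],
    [1, [-0.005, 0, 0.27], [0, 0, 0]],
    [1, [-0.005, 0, 0.33], [0, 0, 0]],
    [1, [-0.005, 0, 0.38], [0, 0, 0]],
    [1, [-0.005, 0, 0.4], [0, 0, 0]],
    [1, [-0.005, 0, 0.4], [0, 0, 0]],
  ],
)

```text
t: 5.25
tool_pos: [0.529, 0.0911, 0.2426]
tool_rot: [-0.633, -2.833, -0.081]
contact_force: [0.7, -0.5, -4.0]
opening: 0.0608
grip_force: 66.2
```

```bash
python3 -c "
from h import *
need(*tcp_drawer(.047,.043,.14,.3))
a=ctrl.get_image('scene')
cv2.imwrite('pics/p3.png',cv2.resize(a[95:245,100:320,::-1],None,fx=3.5,fy=3.5,interpolation=cv2.INTER_CUBIC))"
```

```text
shift [0.0027, -0.7445, -0.1367] turn [-0.0744, -0.1563, -0.0001] deg 31.2 t 5.25 F [ 0.7 -0.5 -4. ] tcp [0.529  0.0911 0.2426]
```

View pics/p3.png

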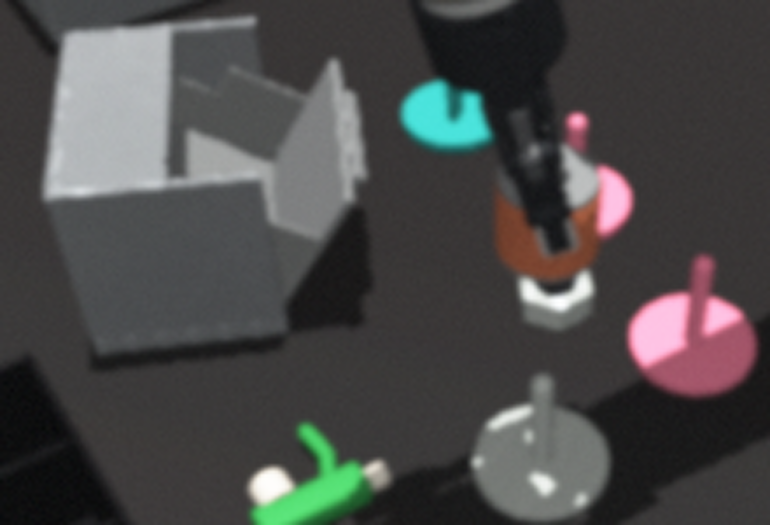

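Bobbin is free of the spindle tip (tip at c(542,380)), held upright, nothing else disturbed. I'll carry it over to above the drawer, tilting on the way.

Call:
jog_arm(
  deltas=[
    [1, [0, -0.03, 0], [0, 0, 0]],
    [1, [0, -0.09, 0], [-0.003, -0.006, 0]],
    [1, [0, -0.16, 0], [-0.01, -0.02, 0]],
    [1, [0, -0.23, 0], [-0.017, -0.036, 0]],
    [1, [0, -0.3, 0], [-0.025, -0.053, 0]],
    [1, [0, -0.37, 0], [-0.033, -0.07, 0]],
    [1, [0, -0.44, -0.01], [-0.041, -0.087, 0]],
    [1, [0, -0.51, -0.03], [-0.05, -0.104, 0]],
    [1, [0, -0.58, -0.05], [-0.058, -0.121, 0]],
    [1, [0.001, -0.65, -0.08], [-0.066, -0.138, 0]],
    [1, [0.002, -0.71, -0.11], [-0.072, -0.15, 0]],
    [1, [0.0027, -0.7445, -0.13], [-0.0744, -0.1563, 0]],
  ],
)

```text
t: 6.3
tool_pos: [0.5254, -0.208, 0.1825]
tool_rot: [0.626, 2.789, -0.095]
contact_force: [-0.2, 0.0, -4.2]
opening: 0.0598
grip_force: 66.2
```

```bash
python3 -c "
from h import *
need(*tcp_drawer(.047,.043,.14,.3))
a=ctrl.get_image('scene');b=ctrl.get_image('top')
f=lambda im,x,y:cv2.resize(im[y:y+130,x:x+130,::-1],None,fx=3,fy=3,interpolation=cv2.INTER_CUBIC)
cv2.imwrite('pics/p4.png',np.hstack([f(a,100,70),f(b,325,90)]))"
```

```text
shift [0.0115, 0.0034, 0.0134] turn [-0.0006, -0.0035, 0.001] deg 0.7 t 6.3 F [-0.2  0.  -4.2] tcp [ 0.5254 -0.208   0.1825]
```

View pics/p4.png

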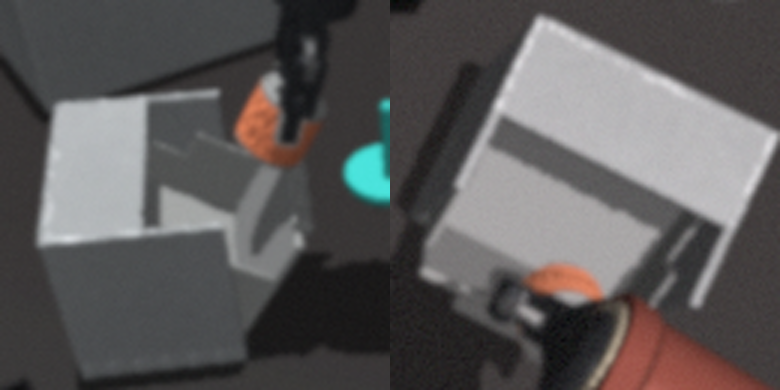

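The bobbin is tilted to match the drawer and sits above its opening (scene c(278,130), top c(567,280)). I'll now insert it along the drawer's z-axis.

```bash
python3 -c "
from h import *
for d in (.1,.06,.03,.015,0): need(*tcp_drawer(.047,.043,d,.3))"
```

```text
shift [0.0603, -0.0205, -0.0693] turn [-0.0014, -0.0046, 0.0014] deg 0.9 t 6.4 F [-0.4  0.2 -4.7] tcp [ 0.5248 -0.2074  0.1815]
shift [0.1075, -0.0427, -0.1546] turn [-0.0014, -0.0046, 0.0014] deg 0.9 t 6.4 F [-0.4  0.2 -4.7] tcp [ 0.5248 -0.2074  0.1815]
shift [0.1429, -0.0593, -0.2186] turn [-0.0014, -0.0046, 0.0014] deg 0.9 t 6.4 F [-0.4  0.2 -4.7] tcp [ 0.5248 -0.2074  0.1815]
shift [0.1606, -0.0676, -0.2506] turn [-0.0014, -0.0046, 0.0014] deg 0.9 t 6.4 F [-0.4  0.2 -4.7] tcp [ 0.5248 -0.2074  0.1815]
shift [0.1784, -0.0759, -0.2826] turn [-0.0014, -0.0046, 0.0014] deg 0.9 t 6.4 F [-0.4  0.2 -4.7] tcp [ 0.5248 -0.2074  0.1815]
```

Call:
jog_arm(
  deltas=[
    [1, [0.012, 0.004, 0.015], [-0.001, -0.004, 0.001]],
    [1, [0.035, -0.009, -0.025], [-0.0014, -0.0046, 0.0014]],
    [1, [0.06, -0.0205, -0.07], [-0.0014, -0.0046, 0.0014]],
    [1, [0.084, -0.032, -0.112], [-0.0014, -0.0046, 0.0014]],
    [1, [0.1075, -0.043, -0.155], [-0.0014, -0.0046, 0.0014]],
    [1, [0.125, -0.051, -0.187], [-0.0014, -0.0046, 0.0014]],
    [1, [0.137, -0.057, -0.208], [-0.0014, -0.0046, 0.0014]],
    [1, [0.143, -0.0593, -0.2186], [-0.0014, -0.0046, 0.0014]],
    [1, [0.143, -0.0593, -0.2186], [-0.0014, -0.0046, 0.0014]],
    [1, [0.143, -0.0593, -0.2186], [-0.0014, -0.0046, 0.0014]],
  ],
)

```text
t: 7.23
tool_pos: [0.5865, -0.2301, 0.1005]
tool_rot: [0.612, 2.77, -0.096]
contact_force: [-0.1, -0.4, -4.0]
opening: 0.0605
grip_force: 66.3
```

```bash
python3 -c "
from h import *
for d in (.03,.015,.01,.005,0): need(*tcp_drawer(.047,.043,d,.3))
a=ctrl.get_image('scene')
cv2.imwrite('pics/p5.png',cv2.resize(a[80:200,95:225,::-1],None,fx=5,fy=5,interpolation=cv2.INTER_CUBIC))"
```

```text
shift [-0.0112, -0.0024, -0.0162] turn [0.0014, 0.0031, -0.0013] deg 0.7 t 7.23 F [-0.1 -0.4 -4. ] tcp [ 0.5865 -0.2301  0.1005]
shift [0.0065, -0.0108, -0.0482] turn [0.0014, 0.0031, -0.0013] deg 0.7 t 7.23 F [-0.1 -0.4 -4. ] tcp [ 0.5865 -0.2301  0.1005]
shift [0.0124, -0.0135, -0.0589] turn [0.0014, 0.0031, -0.0013] deg 0.7 t 7.23 F [-0.1 -0.4 -4. ] tcp [ 0.5865 -0.2301  0.1005]
shift [0.0183, -0.0163, -0.0696] turn [0.0014, 0.0031, -0.0013] deg 0.7 t 7.23 F [-0.1 -0.4 -4. ] tcp [ 0.5865 -0.2301  0.1005]
shift [0.0242, -0.0191, -0.0802] turn [0.0014, 0.0031, -0.0013] deg 0.7 t 7.23 F [-0.1 -0.4 -4. ] tcp [ 0.5865 -0.2301  0.1005]
```

View pics/p5.png

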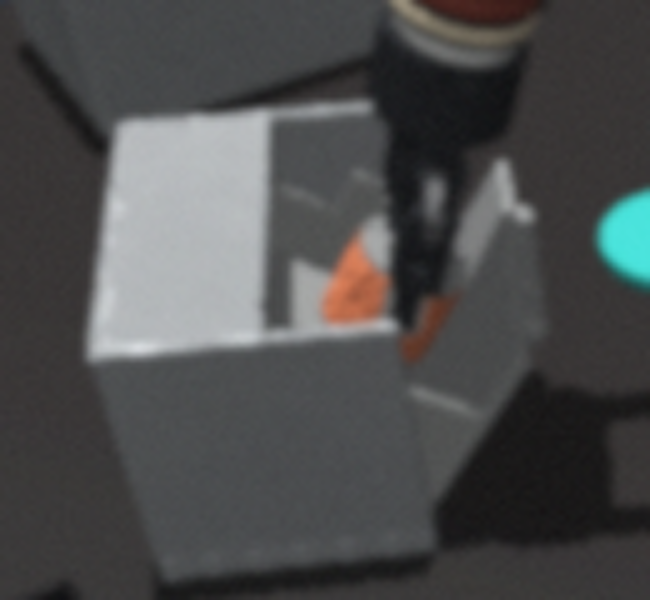

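The bobbin is inside the drawer, parallel to the front panel, body clear of the roof. I'll lower it in small steps, watching the force.

Call:
jog_arm(
  deltas=[
    [1, [-0.009, -0.003, -0.02], [0.0014, 0.003, -0.0013]],
    [1, [-0.003, -0.006, -0.031], [0.0014, 0.003, -0.0013]],
    [1, [0.003, -0.009, -0.042], [0.0014, 0.003, -0.0013]],
    [1, [0.0065, -0.0108, -0.0482], [0.0014, 0.003, -0.0013]],
    [1, [0.0095, -0.012, -0.0535], [0.0014, 0.003, -0.0013]],
    [1, [0.0124, -0.0135, -0.059], [0.0014, 0.003, -0.0013]],
    [1, [0.0124, -0.0135, -0.059], [0.0014, 0.003, -0.0013]],
  ],
)

```text
t: 7.87
tool_pos: [0.5909, -0.2358, 0.0756]
tool_rot: [0.622, 2.78, -0.093]
contact_force: [0.7, 0.1, -4.0]
opening: 0.0601
grip_force: 66.3
```

```bash
python3 -c "
from h import *
for d in (.01,.005,0,-.005): need(*tcp_drawer(.047,.043,d,.3))"
```

```text
shift [0.0013, 0.0008, 0.0034] turn [-0.0002, -0.0003, 0.0002] deg 0.1 t 7.87 F [ 0.7  0.1 -4. ] tcp [ 0.5909 -0.2358  0.0756]
shift [0.0072, -0.002, -0.0073] turn [-0.0002, -0.0003, 0.0002] deg 0.1 t 7.87 F [ 0.7  0.1 -4. ] tcp [ 0.5909 -0.2358  0.0756]
shift [0.0131, -0.0048, -0.0179] turn [-0.0002, -0.0003, 0.0002] deg 0.1 t 7.87 F [ 0.7  0.1 -4. ] tcp [ 0.5909 -0.2358  0.0756]
shift [0.019, -0.0075, -0.0286] turn [-0.0002, -0.0003, 0.0002] deg 0.1 t 7.87 F [ 0.7  0.1 -4. ] tcp [ 0.5909 -0.2358  0.0756]
```

Per-mm direction: (0.0012, -0.00055, -0.0021). I'll step 4 mm and read the force.

Call:
jog_arm(
  deltas=[
    [1, [0.003, -0.001, -0.003], [0, 0, 0]],
    [1, [0.005, -0.002, -0.006], [0, 0, 0]],
    [1, [0.0065, -0.002, -0.0073], [0, 0, 0]],
    [1, [0.0065, -0.002, -0.0073], [0, 0, 0]],
  ],
)

```text
t: 8.2
tool_pos: [0.5937, -0.2366, 0.0733]
tool_rot: [0.621, 2.779, -0.094]
contact_force: [-0.3, -0.1, -4.6]
opening: 0.0604
grip_force: 66.3
```

Call:
jog_arm(
  deltas=[
    [1, [0.0012, -0.0006, -0.0021], [0, 0, 0]],
    [1, [0.0024, -0.0011, -0.0043], [0, 0, 0]],
    [1, [0.0024, -0.0011, -0.0043], [0, 0, 0]],
  ],
)

```text
t: 8.45
tool_pos: [0.5945, -0.237, 0.0715]
tool_rot: [0.621, 2.779, -0.094]
contact_force: [-0.9, 0.3, -3.9]
opening: 0.0605
grip_force: 66.3
```

Call:
jog_arm(
  deltas=[
    [1, [0.0012, -0.0006, -0.0021], [0, 0, 0]],
    [1, [0.0024, -0.0011, -0.0043], [0, 0, 0]],
    [1, [0.0024, -0.0011, -0.0043], [0, 0, 0]],
  ],
)

```text
t: 8.7
tool_pos: [0.5956, -0.2375, 0.07]
tool_rot: [0.621, 2.779, -0.094]
contact_force: [-0.6, -0.2, -3.7]
opening: 0.0602
grip_force: 66.6
```

Call:
jog_arm(
  deltas=[
    [1, [0.0012, -0.0006, -0.0021], [0, 0, 0]],
    [1, [0.0024, -0.0011, -0.0043], [0, 0, 0]],
    [1, [0.0024, -0.0011, -0.0043], [0, 0, 0]],
  ],
)

```text
t: 8.95
tool_pos: [0.5967, -0.238, 0.0685]
tool_rot: [0.621, 2.779, -0.094]
contact_force: [-2.1, 0.2, -1.4]
opening: 0.0602
grip_force: 66.8
```

Call:
jog_arm(
  deltas=[
    [1, [0.0012, -0.0006, -0.0021], [0, 0, 0]],
    [1, [0.0024, -0.0011, -0.0043], [0, 0, 0]],
    [1, [0.0024, -0.0011, -0.0043], [0, 0, 0]],
  ],
)

```text
t: 9.2
tool_pos: [0.5978, -0.2385, 0.068]
tool_rot: [0.621, 2.779, -0.094]
contact_force: [-6.2, 3.2, 7.4]
opening: 0.0601
grip_force: 67.5
```

The floor has been reached: about 10 N along the drawer's normal. I'll ease the grip and release.

Call:
jog_arm(
  deltas=[
    [1, [0, 0, 0], [0, 0, 0]],
    [1, [0, 0, 0], [0, 0, 0]],
    [1, [0, 0, 0], [0, 0, 0]],
  ],
  squeeze=20,
)

```text
t: 9.45
tool_pos: [0.5978, -0.2385, 0.068]
tool_rot: [0.621, 2.779, -0.094]
contact_force: [-6.3, 3.2, 5.9]
opening: 0.0602
grip_force: 67.5
```

Call:
jog_arm(
  deltas=[
    [0.3, [0, 0, 0], [0, 0, 0]],
    [0, [0, 0, 0], [0, 0, 0]],
    [-0.5, [0, 0, 0], [0, 0, 0]],
    [-1, [0, 0, 0], [0, 0, 0]],
    [-1, [0, 0, 0], [0, 0, 0]],
    [-1, [0, 0, 0], [0, 0, 0]],
    [-1, [0, 0, 0], [0, 0, 0]],
    [-1, [0, 0, 0], [0, 0, 0]],
  ],
)

```text
t: 10.12
tool_pos: [0.5976, -0.2384, 0.0665]
tool_rot: [0.621, 2.779, -0.094]
contact_force: [-0.3, 0.1, -0.5]
opening: 0.0855
grip_force: 0.0
```

```bash
python3 -c "
from h import *
p,r=tcp_drawer(.047,.043,-.001,.3)
p=ctrl.get_obs()['tool_pos']
for b in (.05,.1,.15): need(p-b*r.apply([0,0,1]),r)
a=ctrl.get_image('scene')
cv2.imwrite('pics/p6.png',cv2.resize(a[80:200,95:225,::-1],None,fx=5,fy=5,interpolation=cv2.INTER_CUBIC))"
```

```text
shift [-0.0334, 0.0157, 0.1194] turn [0.0, 0.0001, 0.0002] deg 0.0 t 10.12 F [-0.3  0.1 -0.5] tcp [ 0.5976 -0.2384  0.0665]
shift [-0.0669, 0.0314, 0.2388] turn [0.0, 0.0001, 0.0002] deg 0.0 t 10.12 F [-0.3  0.1 -0.5] tcp [ 0.5976 -0.2384  0.0665]
shift [-0.1003, 0.0471, 0.3583] turn [0.0, 0.0001, 0.0002] deg 0.0 t 10.12 F [-0.3  0.1 -0.5] tcp [ 0.5976 -0.2384  0.0665]
```

View pics/p6.png

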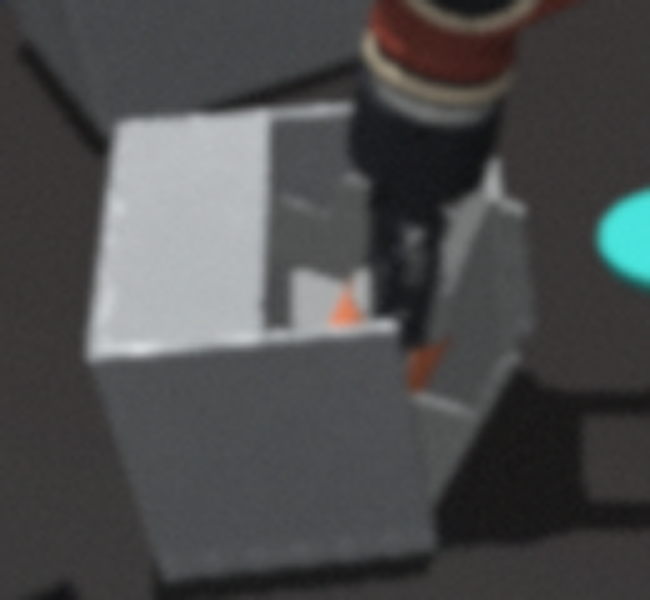

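Released; the bobbin remains standing beside the panel. I'll retract along the tool axis.

Call:
jog_arm(
  deltas=[
    [-1, [-0.005, 0.002, 0.02], [0, 0, 0]],
    [-1, [-0.014, 0.0065, 0.05], [0, 0, 0]],
    [-1, [-0.0235, 0.011, 0.084], [0, 0, 0]],
    [-1, [-0.0334, 0.0157, 0.1194], [0, 0, 0]],
    [-1, [-0.05, 0.0235, 0.18], [0, 0, 0]],
    [-1, [-0.0669, 0.0314, 0.2388], [0, 0, 0]],
    [-1, [-0.0835, 0.039, 0.3], [0, 0, 0]],
    [-1, [-0.1003, 0.0471, 0.3583], [0, 0, 0]],
    [0, [-0.16, 0.07, 0.38], [0, 0, 0]],
    [1, [-0.24, 0.1, 0.38], [0, 0, 0]],
    [1, [-0.32, 0.14, 0.38], [0, 0, 0]],
    [1, [-0.35, 0.155, 0.38], [0, 0, 0]],
  ],
)

```text
t: 11.17
tool_pos: [0.4549, -0.175, 0.2186]
tool_rot: [0.621, 2.779, -0.094]
contact_force: [0.3, 0.0, 0.2]
opening: 0.039
grip_force: 0.0
```

```bash
python3 -c "
from h import *
a=ctrl.get_image('scene');b=ctrl.get_image('top')
f=lambda im,x,y:cv2.resize(im[y:y+130,x:x+130,::-1],None,fx=3,fy=3,interpolation=cv2.INTER_CUBIC)
cv2.imwrite('pics/p7.png',np.hstack([f(a,100,70),f(b,325,90)]))
r=Rt(0)
for X,Z in((-.13,.2),(-.13,.112),(-.095,.112),(-.025,.112)): need(H2W(HP,[X,0,Z])[0],r)"
```

```text
shift [0.0103, 0.0044, -0.0477] turn [0.0409, 0.0869, 0.0002] deg 17.3 t 11.27 F [0.2 0.9 0.4] tcp [ 0.4562 -0.1757  0.2191]
shift [0.0103, 0.0044, -0.2677] turn [0.0409, 0.0869, 0.0002] deg 17.3 t 11.27 F [0.2 0.9 0.4] tcp [ 0.4562 -0.1757  0.2191]
shift [0.0895, -0.0329, -0.2677] turn [0.0409, 0.0869, 0.0002] deg 17.3 t 11.27 F [0.2 0.9 0.4] tcp [ 0.4562 -0.1757  0.2191]
shift [0.2479, -0.1073, -0.2677] turn [0.0409, 0.0869, 0.0002] deg 17.3 t 11.27 F [0.2 0.9 0.4] tcp [ 0.4562 -0.1757  0.2191]
```

View pics/p7.png

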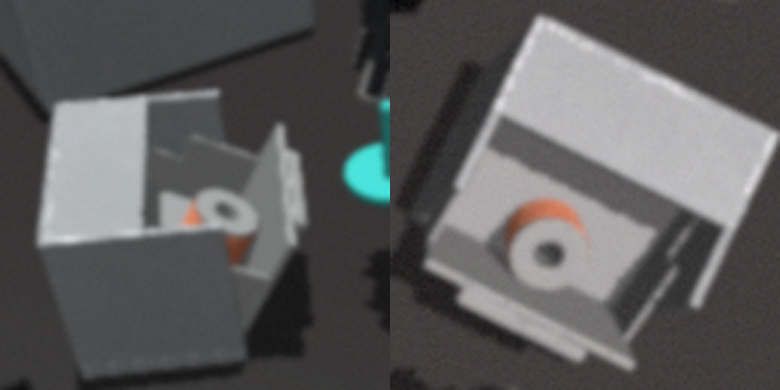

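The bobbin stands upright on the drawer floor near the panel (top c(547,252)), clear of the gripper. Next I'll bring the closed fingers in front of the lip and push.

Call:
jog_arm(
  deltas=[
    [1, [0, 0, -0.02], [0.01, 0.02, 0]],
    [1, [0.005, 0.002, -0.05], [0.02, 0.045, 0]],
    [1, [0.01, 0.004, -0.1], [0.03, 0.065, 0]],
    [1, [0.01, 0.0044, -0.16], [0.04, 0.086, 0]],
    [1, [0.01, 0.0044, -0.22], [0.041, 0.087, 0]],
    [1, [0.01, 0.0044, -0.268], [0.041, 0.087, 0]],
    [1, [0.01, 0.0044, -0.268], [0.041, 0.087, 0]],
    [1, [0.01, 0.0044, -0.268], [0.041, 0.087, 0]],
  ],
)

```text
t: 11.93
tool_pos: [0.4613, -0.1745, 0.1103]
tool_rot: [-0.685, -3.061, -0.002]
contact_force: [0.6, -0.3, 1.2]
opening: -0.0003
grip_force: 0.0
```

```bash
python3 -c "
from h import *
r=Rt(0)
for X in(-.095,-.025): need(H2W(HP,[X,0,.112])[0],r)"
```

```text
shift [0.0767, -0.0357, 0.0041] turn [-0.0008, -0.0013, 0.0002] deg 0.3 t 11.93 F [ 0.6 -0.3  1.2] tcp [ 0.4613 -0.1745  0.1103]
shift [0.2351, -0.1101, 0.0041] turn [-0.0008, -0.0013, 0.0002] deg 0.3 t 11.93 F [ 0.6 -0.3  1.2] tcp [ 0.4613 -0.1745  0.1103]
```

Call:
jog_arm(
  deltas=[
    [1, [0.02, -0.009, 0.004], [0, 0, 0]],
    [1, [0.04, -0.0185, 0.004], [0, 0, 0]],
    [1, [0.06, -0.028, 0.004], [0, 0, 0]],
    [1, [0.075, -0.035, 0.004], [0, 0, 0]],
    [1, [0.085, -0.0395, 0.004], [0, 0, 0]],
    [1, [0.095, -0.0445, 0.004], [0, 0, 0]],
    [1, [0.105, -0.049, 0.004], [0, 0, 0]],
    [1, [0.115, -0.0535, 0.004], [0, 0, 0]],
    [1, [0.125, -0.0585, 0.004], [0, 0, 0]],
    [1, [0.135, -0.063, 0.004], [0, 0, 0]],
    [1, [0.145, -0.0675, 0.004], [0, 0, 0]],
  ],
)

```text
t: 12.85
tool_pos: [0.5194, -0.2016, 0.1127]
tool_rot: [-0.685, -3.063, -0.001]
contact_force: [-1.9, 1.3, 2.0]
opening: -0.0002
grip_force: 1.5
```

```bash
python3 -c "
from h import *
r=Rt(0)
for X in(-.04,-.025): need(H2W(HP,[X,0,.112])[0],r)"
```

```text
shift [0.0559, -0.0266, -0.0018] turn [-0.0005, -0.0009, 0.0002] deg 0.2 t 12.85 F [-1.9  1.3  2. ] tcp [ 0.5194 -0.2016  0.1127]
shift [0.0899, -0.0425, -0.0018] turn [-0.0005, -0.0009, 0.0002] deg 0.2 t 12.85 F [-1.9  1.3  2. ] tcp [ 0.5194 -0.2016  0.1127]
```

Call:
jog_arm(
  deltas=[
    [1, [0.008, -0.004, 0], [0, 0, 0]],
    [1, [0.016, -0.0075, 0], [0, 0, 0]],
    [1, [0.024, -0.0115, 0], [0, 0, 0]],
    [1, [0.032, -0.0155, 0], [0, 0, 0]],
    [1, [0.04, -0.019, 0], [0, 0, 0]],
    [1, [0.048, -0.023, 0], [0, 0, 0]],
    [1, [0.056, -0.0265, 0], [0, 0, 0]],
    [1, [0.063, -0.03, 0], [0, 0, 0]],
    [1, [0.07, -0.033, 0], [0, 0, 0]],
    [1, [0.076, -0.036, 0], [0, 0, 0]],
    [1, [0.08, -0.038, 0], [0, 0, 0]],
    [1, [0.084, -0.04, 0], [0, 0, 0]],
  ],
)

```text
t: 13.85
tool_pos: [0.5533, -0.2177, 0.1129]
tool_rot: [-0.685, -3.064, -0.001]
contact_force: [-1.3, 0.1, -0.9]
opening: -0.0001
grip_force: 0.1
```

Call:
jog_arm(
  deltas=[
    [1, [0.003, -0.0014, 0], [0, 0, 0]],
    [1, [0.006, -0.0028, 0], [0, 0, 0]],
    [1, [0.006, -0.0028, 0], [0, 0, 0]],
  ],
)

```text
t: 14.1
tool_pos: [0.5556, -0.2188, 0.1129]
tool_rot: [-0.685, -3.064, -0.001]
contact_force: [0.4, -0.9, -0.3]
opening: 0.0003
grip_force: 0.0
```

Call:
jog_arm(
  deltas=[
    [1, [0.003, -0.0014, 0], [0, 0, 0]],
    [1, [0.006, -0.0028, 0], [0, 0, 0]],
    [1, [0.006, -0.0028, 0], [0, 0, 0]],
  ],
)

```text
t: 14.35
tool_pos: [0.5557, -0.2188, 0.1128]
tool_rot: [-0.683, -3.057, -0.003]
contact_force: [-9.2, 3.9, 7.0]
opening: -0.0001
grip_force: 5.2
```

It now meets a stop with about 10 N at X = -0.0246, matching the shut position. One more small push, then I'll back off.

Call:
jog_arm(
  deltas=[
    [1, [0.003, -0.0014, 0], [0, 0, 0]],
    [1, [0.004, -0.0019, 0], [0, 0, 0]],
    [1, [0.004, -0.0019, 0], [0, 0, 0]],
  ],
)

```text
t: 14.6
tool_pos: [0.5557, -0.2188, 0.1128]
tool_rot: [-0.682, -3.052, -0.005]
contact_force: [-16.2, 7.1, 12.5]
opening: -0.0002
grip_force: 8.8
```

Call:
jog_arm(
  deltas=[
    [1, [-0.02, 0.009, 0], [0, 0, 0]],
    [1, [-0.06, 0.028, 0], [0, 0, 0]],
    [1, [-0.12, 0.056, 0], [0, 0, 0]],
    [1, [-0.17, 0.08, 0.05], [0, 0, 0]],
    [1, [-0.22, 0.1, 0.12], [0, 0, 0]],
    [1, [-0.28, 0.12, 0.2], [0, 0, 0]],
    [1, [-0.3, 0.13, 0.28], [0, 0, 0]],
    [1, [-0.3, 0.13, 0.3], [0, 0, 0]],
    [1, [-0.3, 0.13, 0.3], [0, 0, 0]],
    [1, [-0.3, 0.13, 0.3], [0, 0, 0]],
  ],
)

```text
t: 15.43
tool_pos: [0.4397, -0.1688, 0.2329]
tool_rot: [-0.685, -3.065, -0.001]
contact_force: [-0.1, 0.0, 0.0]
opening: 0.0003
grip_force: 0.0
```

```bash
python3 -c "
from h import *
a=ctrl.get_image('scene');b=ctrl.get_image('top')
f=lambda im,x,y,s,k:cv2.resize(im[y:y+s,x:x+s,::-1],None,fx=k,fy=k,interpolation=cv2.INTER_CUBIC)
cv2.imwrite('pics/p8.png',np.hstack([f(a,90,70,195,2),f(b,325,90,130,3)]))
cv2.imwrite('pics/top_end.png',b[:,:,::-1])
o=ctrl.get_obs();print(o['t'],o['contact_force'])"
```

```text
15.5333 [ 0.08950739 -0.36422747 -0.44355681]
```

View pics/p8.png

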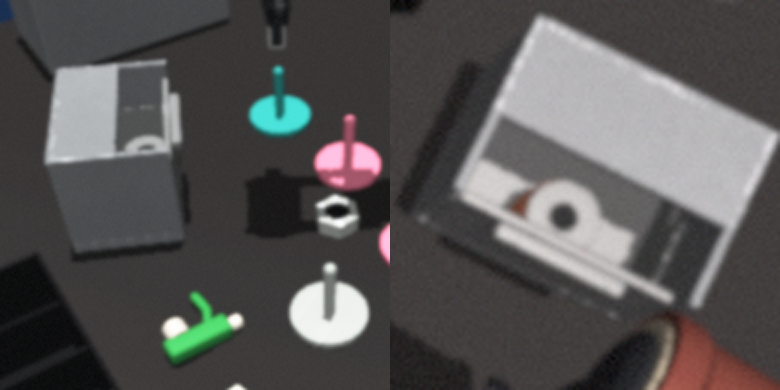

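The drawer's panel is upright and flush with the housing front. The bobbin stands inside (top c(565,215)), and stand_a and the nearby objects are unmoved. Handing in.

```bash
python3 -c "
from station import ctrl
print(ctrl.finish_job())"
```

```text
the job is handed in; nothing more can be done
None
```

The bobbin is off its spindle and standing on the drawer floor, the drawer is pushed shut against its stop, and the job was handed in at about 15.5 s; the last pictures show stand_a and the objects around it unmoved, but I didn't re-check stand_b, the tape roll or the other far-side objects.

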